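# Stack two sample cartons in the sloping rack

### The job

Stack the two sample cartons in the sloping rack: first the blue-banded one on the dark strip in the middle of the sloping floor, then the yellow-banded one squarely on top of it. Each must lie parallel to the sloping floor, its long side running up the slope and its lower end back against the backstop. Let go of both, and leave the green-banded carton where it is.

Things in the scene. Friction and masses are not known exactly. Their poses are not given: they have to be found in the camera images.
- blue_center (a point): white sample carton with a wide blue band round its middle, rigid, 96 mm long (its x) x 54 mm wide (its y) x 50 mm high (its z), about 0.25 kg; this point is its centre, 25 mm above its underside. It starts flat on the bench, its long axis level. It goes to the bottom of the stack
- yellow_center (a point): white sample carton with a wide yellow band round its middle, rigid, 96 mm long (its x) x 54 mm wide (its y) x 50 mm high (its z), about 0.25 kg; this point is its centre, 25 mm above its underside. It starts flat on the bench, its long axis level. It goes on top of the blue-banded one
- green_center (a point): white sample carton with a wide green band round its middle, rigid, 96 mm long (its x) x 54 mm wide (its y) x 50 mm high (its z), about 0.25 kg; this point is its centre, 25 mm above its underside. It starts flat on the bench, its long axis level. It is to be left alone
- rack_slope: fixed aluminium tray: floor 134 x 150 mm wide; backstop 85 mm high, 6 thick, at its low end nearer the robot; no side walls. Origin: foot of backstop, on floor surface, midway across (dark strip 70 mm wide). x up the slope (0.35 rad) from the backstop, y along it, z square to the floor. Cartons home have centres at x 48, z 25 (lower) and 75 mm (upper); they do not slide down by themselves
Not all that is in view belongs to the job. Leave any pink or red look-alike of the part that bears yellow_center alone. What is shaped like the part that bears blue_center but red is not meant.

How it is judged:
By the outcome, as a careful person would: the job done as asked, in the order asked, and still so for the second after the job is handed in, with the robot touching nothing.
It also fails if it takes over 61 s, if anything falls off the work surface, if the arm or the gripper's body presses on something with over 40 N, if the wrist force passes 120 N, or if a joint passes its speed limit or range.

### The arm

A 7-joint arm with a two-finger parallel gripper is mounted at the origin on the work surface. World frame = base frame: x ahead of the robot, y to its left, z up, the work surface at z = 0. Lengths are in m, angles in rad, forces in N, time in s.
With the tool pointing down it reaches from about 0.35 to 0.9 m from the base axis. Payload 19.9 kg.
Tool frame: the origin (TCP) lies between the finger pads; the fingertips stand 19 mm ahead of it and the grasp point (between the pads) is the TCP; z points along the fingers, y is the direction in which the jaws open and shut (so a half turn about z gives the same grasp; the last joint's range is limited). The gripper opens to 94 mm and grips with 3 to 60 N. Pads are 16 mm wide; open, the fingers measure 119 mm over their backs; the gripper's body (75 mm by 177 mm) begins 78 mm behind the grasp point.
Start: joints at [1.105, 0.417, -0.01, 1.614, 0.005, 1.111, -0.053], TCP at [0.257, -0.57, 0.224] pointing down, gripper open.
Joint ranges: [-2.81, 2.81], [-0.39, 2.02], [-1.27, 1.25], [0.06, 2.57], [-1.19, 4.33], [0.19, 2], [-2.82, 2.82]. Speed limits (rad/s): [1.89, 1.89, 2.39, 2.39, 3.01, 3.01, 3.01].

### API

Orientations are given as a 3x3 rotation matrix whose columns are the frame's x, y, z axes.
In Python, from rig import robot gives the robot as it stands. Calls block until the motion is done:
- robot.move_ptp(position, orientation): joint-space move of the TCP to a pose.
- robot.move_linear(position, velocity=0.15, frame=None, threshold=None): straight line of the TCP; frame=None keeps the orientation; velocity is the mean speed in m/s. With threshold (N) it stops when the force on the tool has changed by that much, and returns True; else False.
- robot.goto_joints(angles): joint-space move.
- robot.gripper_to(opening): finger opening in m; the grip force is fixed at half the most; returns when the fingers have stopped.
- robot.pause(seconds).
- robot.ik(position, orientation): joint angles nearest the present ones, or None.
- robot.get_state(): the state.
- robot.grab_frame(name): name is "scene" or "top" or "wrist"; returns the picture (480x640x3 uint8, red, green, blue); there is no depth.
- robot.camera_info(name): a dict with "fx", "fy", "cx", "cy" (pixels), "rvec" (rotation vector, rad) and "tvec" (3), from world to camera coordinates, as OpenCV has them. Camera axes: x right, y down, z forward; pixel columns grow to the right and rows downward; lengths in m; the calibration is good to about 2 mm. A picture is of the moment at which its call begins: read the wrist's pose just before it. camera_info takes no time and is no camera call; for the wrist camera it gives the pose at the moment of the call.
A pose or a line that the arm cannot do raises robot.PlanningError and nothing moves.
- robot.sign_off(): hands the job in, once; it reports no verdict.
The state is a dict: "time": time; "qpos": joint angles; "joint_vel": joint speeds; "effort": joint torques, N m; "ee_pos": TCP position; "tool_rot": TCP orientation; "force": force on the tool from outside, world axes, zero at the start; "moment": the same for the moment, N m; "opening": finger opening in m.
Only numpy, scipy, OpenCV 4.12 (cv2) and the standard library are available. Lean on these libraries where they do the work, as an engineer would, in place of code of your own. Each camera call takes 0.05 s, during which the arm holds its last target. There are 200 camera calls.

## Working session

There is one attempt and no reset: what is moved stays moved. The work goes in short steps, each a Python script; the robot and the scene stay as the last script left them, time stands still between calls to the robot, and variables do not carry over. Pictures are saved under pics/ and viewed, about 8 in all and at most 12, crops included, and the job is handed in when it is done.

```bash
mkdir -p pics; ls; python3 - <<'E'
from rig import robot
import cv2
for n in("scene","top"):
    cv2.imwrite(f"pics/{n}0.png",robot.grab_frame(n)[:,:,::-1]); print(n,robot.camera_info(n))
s=robot.get_state();print(s["time"],s["tool_rot"],s["force"])
E
```

```text
pics
scene {'fx': 572.6507028232342, 'fy': 572.6507028232342, 'cx': 321.33506344799173, 'cy': 233.46796020915684, 'rvec': array([ 2.21947866,  0.98100956, -0.41137063]), 'tvec': array([-0.30408312, -0.22679878,  1.36716946])}
top {'fx': 446.4273198420574, 'fy': 446.4273198420574, 'cx': 328.0649440094326, 'cy': 236.5788243879992, 'rvec': array([ 2.14884948, -2.14889849,  0.10273693]), 'tvec': array([-0.01135663,  0.46284158,  0.69101371])}
0.1 [[ 9.11520707e-01  4.11253821e-01 -5.43708294e-04]
 [ 4.11254161e-01 -9.11520278e-01  8.93194142e-04]
 [-1.28271631e-04 -1.03776725e-03 -9.99999453e-01]] [-0.78460123  0.47970609 -0.01756874]
```

View pics/top0.png

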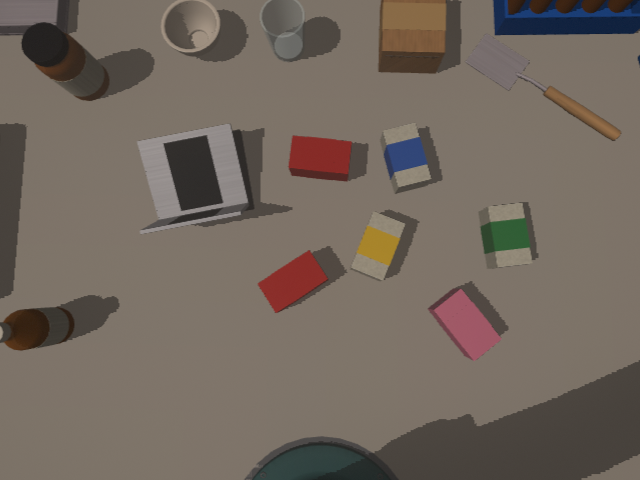

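View pics/scene0.png

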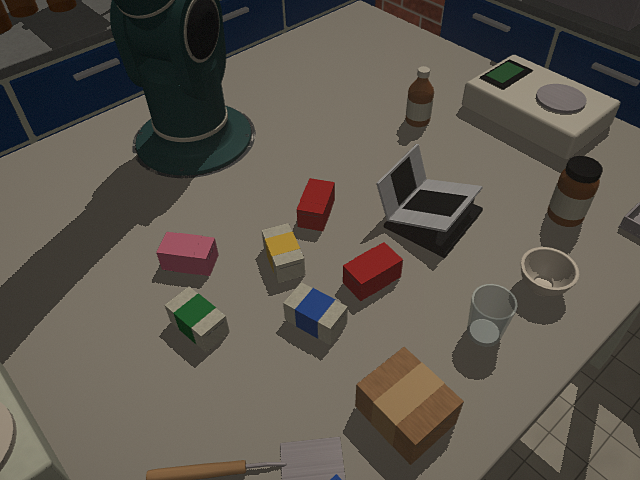

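Top view: blue carton at about (407,157), yellow (379,246), green (509,235), rack (195,180) with the backstop towards the bottom at about y=220. I'll enlarge the cartons and the rack.

```bash
python3 - <<'E'
import cv2,numpy as np
t=cv2.imread("pics/top0.png");s=cv2.imread("pics/scene0.png")
def c(im,x,y,w,h,k):
    o=cv2.resize(im[y:y+h,x:x+w],None,fx=k,fy=k,interpolation=cv2.INTER_CUBIC)
    o=cv2.convertScaleAbs(o,alpha=1.4)
    for i in range(0,w,10): cv2.line(o,(i*k,0),(i*k,8 if i%50 else 16),(0,255,0),1)
    for j in range(0,h,10): cv2.line(o,(0,j*k),(8 if j%50 else 16,j*k),(0,255,0),1)
    return o
cv2.imwrite("pics/c1.png",np.hstack([c(t,130,115,130,120,3),c(s,370,140,130,120,3)])) 
cv2.imwrite("pics/c2.png",c(t,340,115,110,170,3))
a=c(t,345,115,100,80,4);b=c(t,345,205,100,80,4)
cv2.imwrite("pics/c2.png",np.hstack([a,b]))
E
```

```text
(no output)
```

View pics/c1.png

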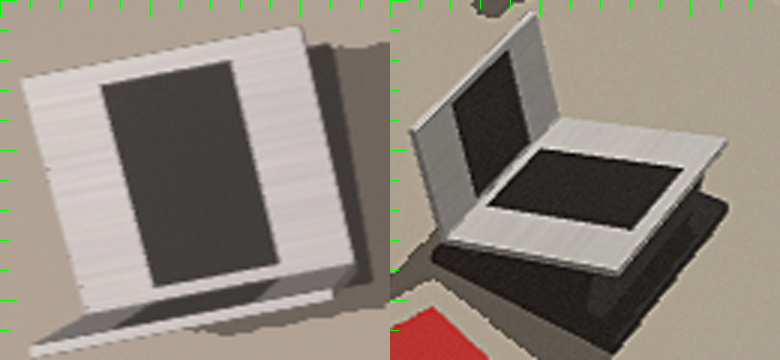

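View pics/c2.png

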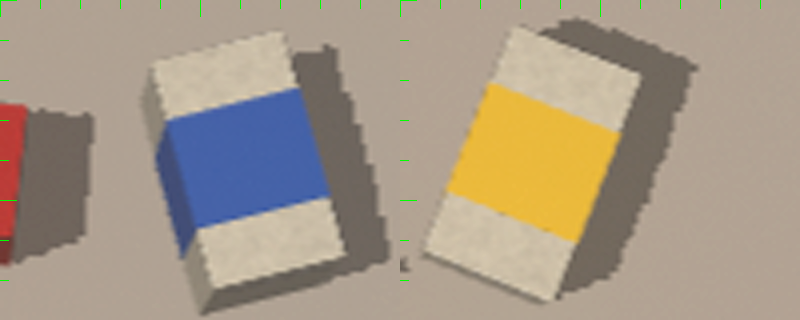

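The crops give clear corners for the tops of both cartons, the rack floor, the strip and the backstop. Next I fit the poses.

```bash
cat > h.py <<'E'
from rig import robot
import numpy as np,cv2
from scipy.optimize import least_squares
from scipy.spatial.transform import Rotation as R
def proj(n,P,ci=None):
    c=ci or robot.camera_info(n);K=np.array([[c["fx"],0,c["cx"]],[0,c["fy"],c["cy"]],[0,0,1]])
    return cv2.projectPoints(np.float64(P).reshape(-1,3),c["rvec"],c["tvec"],K,None)[0][:,0]
def px(P,x,y,k): return (np.array(P,float)+.5)/k-.5+[x,y]
def Rrack(yaw): return (R.from_euler('z',yaw)*R.from_euler('y',-0.35)).as_matrix()
E
python3 - <<'E'
from h import *
box=np.array([[48,27,25],[48,-27,25],[-48,-27,25],[-48,27,25]])/1e3
for n,c in(("blue",[(153,63),(283,31),(345,255),(213,290)]),("yellow",[(116,26),(240,73),(153,303),(24,254)])):
    q=px(c,345,115 if n=="blue" else 205,4)
    f=lambda p:(proj("top",R.from_euler('z',p[2]).apply(box)+[p[0],p[1],.025])-q).ravel()
    r=least_squares(f,[.5,-.1,0.]);print(n,r.x,np.abs(r.fun).max())
T=px([(22,78),(300,27),(354,265),(88,312),(101,85),(232,62),(278,262),(153,287),(32,346),(332,289)],130,115,3)
S=px(np.array([(727,140),(618,272),(447,240),(560,118),(533,12),(412,132)])-[390,0],370,140,3)
def f(p,full=False):
    M=Rrack(p[3]);w=lambda P:np.array(P)/1e3@M.T+p[:3]
    a,b=p[4:6]*1e3
    t=proj("top",w([(134,75,0),(134,-75,0),(0,-75,0),(0,75,0),(b,35,0),(b,-35,0),(a,-35,0),(a,35,0),(0,75,85),(0,-75,85)]))-T
    s=proj("scene",w([(134,75,0),(134,-75,0),(0,-75,0),(0,75,0),(0,75,85),(0,-75,85)]))-S
    return np.vstack([t,s]).ravel()
r=least_squares(f,[.5,.3,.06,.2,.01,.12],loss='soft_l1');print(r.x);print(f(r.x).reshape(-1,2).round(1).tolist())
E
```

```text
blue [ 0.59142872 -0.13652115  0.24045016] 0.5995819725451099
yellow [ 0.44625119 -0.08933535 -0.37748538] 0.8102610077580152
[0.50394802 0.19248803 0.02616196 0.18535034 0.00974712 0.1180084 ]
[[-1.5, -2.9], [-0.0, -3.6], [0.8, 0.4], [-0.7, 1.7], [-0.0, 0.3], [0.0, -0.3], [0.7, 0.1], [0.2, -0.3], [-1.4, 1.3], [0.4, 1.2], [2.1, 0.4], [1.0, 0.9], [-1.8, 0.1], [-0.7, 0.2], [0.3, 0.4], [-0.3, -0.0]]
```

```bash
python3 - <<'E'
from h import *
T=px([(22,78),(300,27),(354,265),(88,312),(101,85),(232,62),(278,262),(153,287),(32,346),(332,289)],130,115,3)
S=px(np.array([(727,140),(618,272),(447,240),(560,118),(533,12),(412,132)])-[390,0],370,140,3)
def f(p):
    M=Rrack(p[3]);w=lambda P:np.array(P)/1e3@M.T+p[:3]
    a,b=p[4:6]*1e3;L=p[6]*1e3
    t=proj("top",w([(L,75,0),(L,-75,0),(0,-75,0),(0,75,0),(b,35,0),(b,-35,0),(a,-35,0),(a,35,0),(0,75,85),(0,-75,85)]))-T
    s=proj("scene",w([(L,75,0),(L,-75,0),(0,-75,0),(0,75,0),(0,75,85),(0,-75,85)]))-S
    return np.vstack([t,s]).ravel()
r=least_squares(f,[.5,.3,.06,.2,.01,.12,.13],loss='soft_l1');print(r.x);print(f(r.x).reshape(-1,2).round(1).tolist())
p=r.x;M=Rrack(p[3])
# plan check: grasp across width, tool z down (box frame x,y)
D=np.diag([1.,-1,-1])
for n,c,yaw in(("blue",[.5914,-.1365],.2405),("yellow",[.4463,-.0893],-.3775)):
  for k in(0,np.pi):
    G=R.from_euler('z',yaw+k).as_matrix()@D
    print(n,k,[robot.ik([*c,z],G) is not None for z in(.2,.03)],robot.ik([*c,.03],G))
    for x,z in((.048,.03),(.1,.06),(.048,.08),(.12,.12)):
      q=robot.ik(p[:3]+M@[x,0,z],M@R.from_euler('z',k).as_matrix()@D); print(x,z,q)
E
```

```text
[0.5054058  0.19275891 0.02681217 0.18738657 0.00814007 0.1163661
 0.12784009]
[[-0.8, 0.1], [0.5, -0.7], [0.6, -0.6], [-1.0, 0.8], [-0.2, 0.4], [-0.1, -0.3], [0.7, 0.1], [0.1, -0.3], [-1.7, 0.4], [0.1, 0.1], [-0.1, -0.0], [-1.1, 0.4], [-1.1, 0.2], [-0.2, 0.2], [0.9, 0.4], [0.5, 0.1]]
blue 0 [True, True] [ 0.34066241  0.63635779 -0.21792146  1.78269904  0.19106554  0.74307669
 -1.3073656 ]
0.048 0.03 [-0.33347122  0.40722055 -0.14487042  2.11911938  0.49755645  0.31544599
 -2.2914001 ]
0.1 0.06 [-0.11962809  0.40225628 -0.37968252  2.00100338  0.5289474   0.47640051
 -2.26827805]
0.048 0.08 [-0.11516838  0.31698349 -0.40236155  2.12671366  0.54372147  0.43743547
 -2.32495679]
0.12 0.12 [ 0.17928912  0.36459853 -0.7369265   1.95049775  0.58624947  0.65049741
 -2.29157748]
blue 3.141592653589793 [True, True] [ 0.62337005  0.71196601 -0.60616418  1.77253274  0.53077089  0.82611887
  1.57274903]
0.048 0.03 [ 0.22249395  0.54046506 -0.81859578  2.10198876  1.08023973  0.54393253
  0.38309329]
0.1 0.06 [ 0.09264517  0.45175309 -0.64221933  1.99434091  0.73600375  0.54376328
  0.70853161]
0
[... 505 characters left out ...]
08 [-0.11516838  0.31698349 -0.40236155  2.12671366  0.54372147  0.43743547
 -2.32495679]
0.12 0.12 [ 0.17928912  0.36459853 -0.7369265   1.95049775  0.58624947  0.65049741
 -2.29157748]
yellow 3.141592653589793 [True, True] [ 0.59268628  0.48639082 -0.54354712  2.14820288  0.43346906  0.61328846
  0.93354534]
0.048 0.03 [ 0.22249395  0.54046506 -0.81859578  2.10198876  1.08023973  0.54393253
  0.38309329]
0.1 0.06 [ 0.09264517  0.45175309 -0.64221933  1.99434091  0.73600375  0.54376328
  0.70853161]
0.048 0.08 [ 0.35823384  0.4664942  -0.98074533  2.11366295  0.95474948  0.61301092
  0.48897693]
0.12 0.12 [ 0.22362399  0.37993151 -0.79398626  1.94927935  0.62446072  0.66461447
  0.82048535]
```

The rack fit is now consistent: residuals are about 1 px and the fitted floor is 128 mm, which is 134 minus the backstop thickness. Picking blue.

```bash
cat >> h.py <<'E'
O=np.array([.5054,.1928,.0268]);M=Rrack(.1874);D=np.diag([-1.,1,-1]);G0=M@D
rk=lambda x,z:O+M@[x,0,z]
def loc(): return (M.T@(np.array(robot.get_state()["ee_pos"])-O)).round(4)
def pick(c,yaw):
    G=R.from_euler('z',yaw).as_matrix()@D
    robot.gripper_to(.09)
    robot.move_ptp([*c,.15],G); robot.move_linear([*c,.03],.12)
    robot.gripper_to(.03); robot.pause(.1)
    robot.move_linear([*c,.2],.2); s=robot.get_state();print("picked",s["time"],s["opening"],s["force"])
E
python3 - <<'E'
from h import *
pick([.5914,-.1365],.2405)
robot.move_ptp(rk(.065,.16),G0)
cv2.imwrite("pics/s1.png",robot.grab_frame("scene")[100:400,200:600,::-1].repeat(2,0).repeat(2,1));s=robot.get_state();print(s["time"],loc(),s["force"])
E
```

```text
picked 5.3 0.05372419795878629 [-0.28627583 -0.63952864 -3.62369181]
6.6333 [ 0.0654 -0.0011  0.1597] [-0.27802752 -0.13087437 -2.63485899]
```

View pics/s1.png

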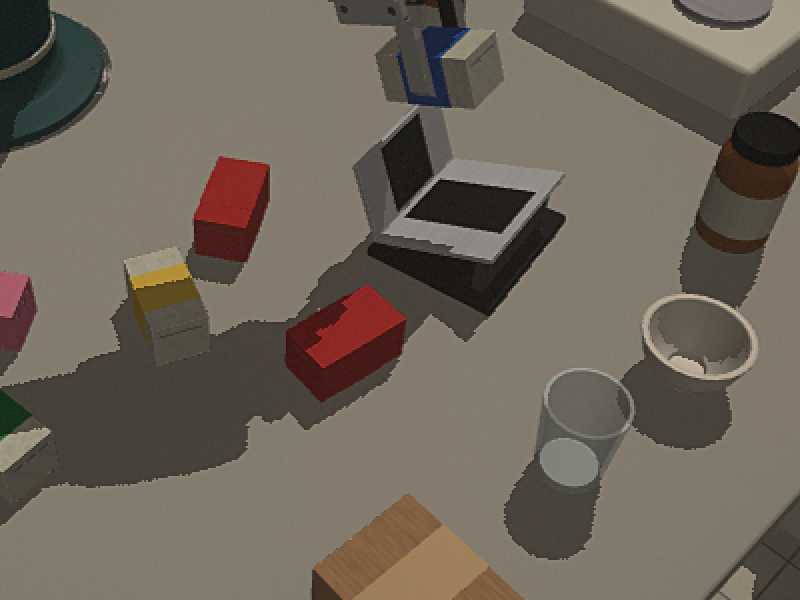

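Blue is held square in the jaws, tilted with the rack, above it at about (440,65). Lowering it by feel.

```bash
cat >> h.py <<'E'
def put(zh):
    # zh: nominal TCP height (rack frame) at contact
    robot.move_linear(rk(.062,zh+.012),.12); robot.pause(.2)
    h=robot.move_linear(rk(.062,zh-.008),.02,threshold=5); l=loc(); print("down",h,l)
    z=l[2]+.0015; robot.move_linear(rk(l[0],z),.02); robot.pause(.2)
    h=robot.move_linear(rk(.034,z),.02,threshold=6); l=loc(); print("back",h,l,robot.get_state()["force"])
    h=robot.move_linear(rk(l[0],z-.008),.01,threshold=5); print("down",h,loc(),robot.get_state()["time"])
E
python3 - <<'E'
from h import *
put(.030)
a=cv2.resize(robot.grab_frame("scene")[130:280,350:510,::-1],None,fx=4,fy=4,interpolation=cv2.INTER_CUBIC);cv2.imwrite("pics/s2.png",a)
E
```

```text
down True [ 0.0618 -0.      0.0272]
back True [0.0477 0.0001 0.0288] [2.90642782 1.18218004 0.44828533]
down True [0.0477 0.0001 0.0271] 10.2917
```

View pics/s2.png

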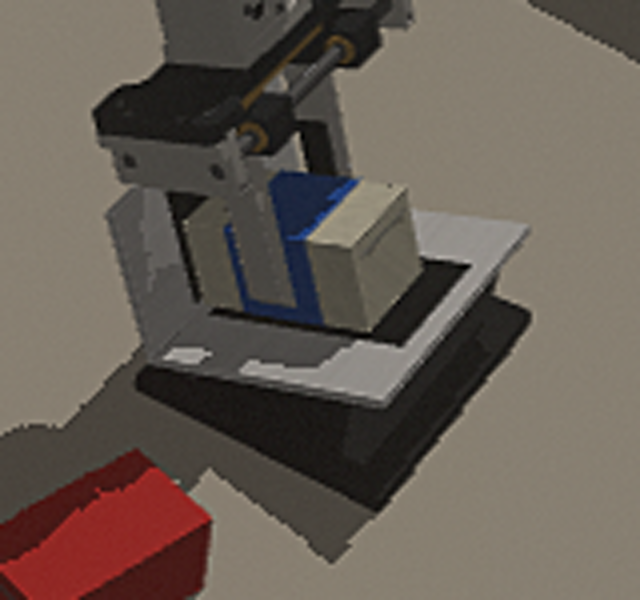

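Blue lies on the dark strip against the backstop: contact came at x 47.7 mm, where 48 was expected. I'll release it, check it from the top, then pick yellow.

```bash
cat >> h.py <<'E'
def release(x,z):
    robot.gripper_to(.074); robot.pause(.2); robot.move_linear(rk(x,z+.12),.15)
E
python3 - <<'E'
from h import *
release(.0477,.0271)
pick([.4463,-.0893],-.3775)
c=lambda n,x,y:cv2.resize(robot.grab_frame(n)[y:y+130,x:x+130,::-1],None,fx=3,fy=3,interpolation=cv2.INTER_CUBIC)
cv2.imwrite("pics/s3.png",np.hstack([c("top",130,115),c("scene",360,130)]))
P=np.array([[0,27,50],[96,27,50],[96,-27,50],[0,-27,50]])/1e3@M.T+O
print(((proj("top",P)-[130,115])*3+1).round().tolist(),((proj("scene",P)-[360,130])*3+391).round().tolist())
E
```

```text
picked 16.5083 0.05374610653547665 [ 0.05238763 -0.50859471 -1.97044259]
[[145.0, 315.0], [95.0, 127.0], [203.0, 106.0], [250.0, 295.0]] [[539.0, 514.0], [666.0, 529.0], [624.0, 576.0], [496.0, 558.0]]
```

View pics/s3.png

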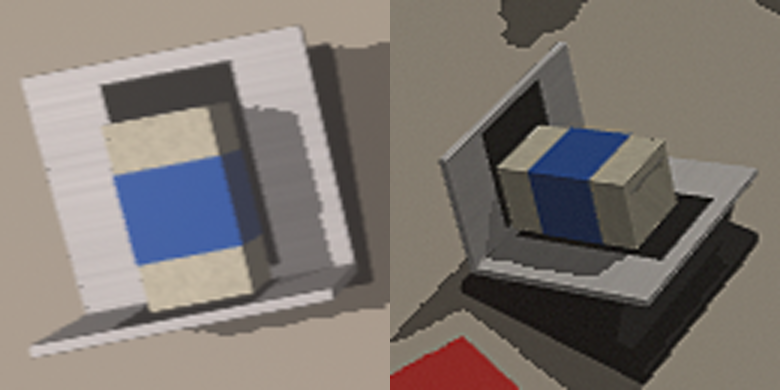

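Blue sits on the strip, square and against the backstop. The scene view agrees with the prediction to about 1 px. The top view suggests an offset of at most 3 mm towards −y, well inside the strip's 8 mm margin. Yellow is gripped (opening 53.7 mm), so I stack it on the same line.

```bash
python3 - <<'E'
from h import *
robot.move_ptp(rk(.062,.18),G0)
put(.0775)
a=cv2.resize(robot.grab_frame("scene")[110:260,350:510,::-1],None,fx=4,fy=4,interpolation=cv2.INTER_CUBIC);cv2.imwrite("pics/s4.png",a)
E
```

```text
down True [ 0.0618 -0.      0.0771]
back True [0.0483 0.0002 0.0787] [3.73288876 0.93119082 0.60510297]
down True [0.0483 0.0001 0.077 ] 21.0583
```

View pics/s4.png

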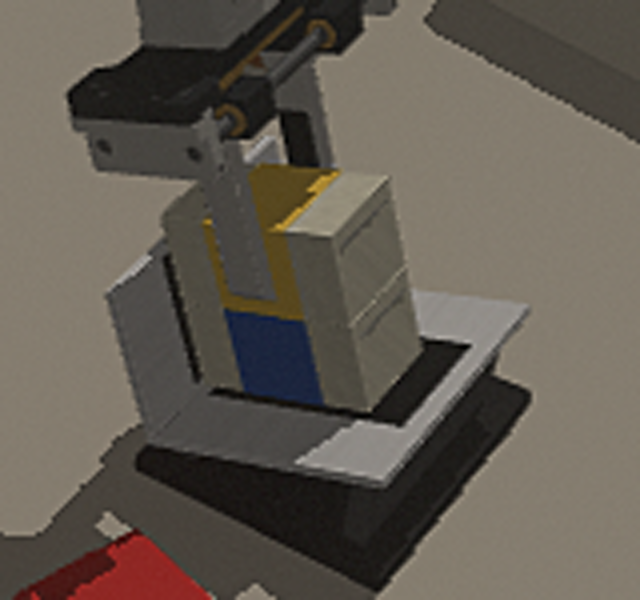

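Yellow is flush on blue: the bands and end faces line up, and contact came at z 77.0 mm, 50 mm above blue's. Releasing and checking.

```bash
python3 - <<'E'
from h import *
release(.0483,.077)
robot.move_ptp([.40,-.2,.3],R.from_euler('z',0).as_matrix()@D)
c=lambda n,x,y:cv2.resize(robot.grab_frame(n)[y:y+150,x:x+130,::-1],None,fx=3,fy=3,interpolation=cv2.INTER_CUBIC)
cv2.imwrite("pics/s5.png",np.hstack([c("top",130,110),c("scene",360,110)]));s=robot.get_state();print(s["time"],s["ee_pos"],s["force"])
E
```

```text
24.3917 [ 0.40029591 -0.19918929  0.29975798] [ 0.74677251  0.50922308 -0.5960829 ]
```

View pics/s5.png

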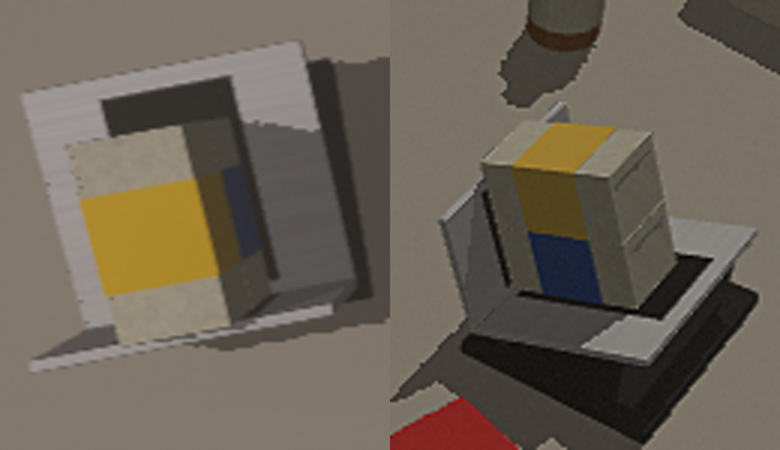

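Both cartons are released, flush, and against the backstop. Handing in.

```bash
python3 -c "
from rig import robot
robot.pause(.5);print(robot.sign_off())"
```

```text
the job is handed in; nothing more can be done
None
```

The job is handed in at about 25 s of the 61 s allowed. The blue-banded carton is on the dark strip against the backstop, and the yellow-banded one is squarely on top of it. I let go of both and moved the arm clear. The green-banded carton was never approached.

**Contact checks:** The lower ends met the backstop with the grasp point at x 47.7 mm (blue) and 48.3 mm (yellow), where 48 mm was expected. The two cartons landed 49.9 mm apart in height, where 50 mm was expected. The last pictures show a flush, aligned stack.

**Disagreements:**
- **Sideways position:** after blue was placed, the top camera put it up to about 3 mm off the strip's centre line. The scene camera matched the prediction to about 1 px. I left it, since the strip has about 8 mm to spare on each side.
- **Floor height:** both cartons touched down within a few millimetres of where planned. Blue touched about 3 mm lower than my rack fit predicted, and setting them down by feel absorbed that.

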